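# Load the sample carousel and hold it at the pointer

## Robot

A 6-joint arm with a two-finger parallel gripper is mounted at the origin on the work surface. World frame = base frame: x ahead of the robot, y to its left, z up, the work surface at z = 0. Lengths are in m, angles in degrees, forces in N, time in s.
With the tool pointing down it reaches from about 0.35 to 0.875 m from the base axis. Payload 4.2 kg.
Tool frame: the origin (TCP) lies midway between the tips of the shut fingers; the grasp point (between the pads) lies r.grasp_offset behind it (r.grasp_offset is the distance from the TCP to the grasp point, in m); z points along the fingers, x is the direction in which the jaws open and shut, and the axes are right-handed (so a half turn about z gives the same grasp; the last joint's range is limited). The gripper opens to 87 mm and grips with 3 to 60 N. Pads are 19 mm wide; open, the fingers measure 117 mm over their backs; the gripper's body (75 mm by 190 mm) begins 51 mm behind the grasp point.
Start: joints at [-61.845, 22.042, 0.453, 0, -68.411, -14.817], TCP at [0.144, -0.608, 0.223] pointing down, gripper open.
Joint ranges: [-179.83, 179.83], [-69.29, 118.12], [-61.27, 80.66], [-181.25, 117.63], [-171.15, -9.14], [-177.46, 177.46]. Speed limits (degrees/s): [159.86, 159.86, 180, 180, 180, 180].

## Interface

Orientations are given as a 3x3 rotation matrix whose columns are the frame's x, y, z axes.
In Python, from station import r gives the robot as it stands.
- The arm moves only by the tool drive_tool, never from a script. Its argument "commands" is one flat list of numbers, 5 for each row, row after row: the opening, from 0 (shut) to 1 (fully open), then the shift along the world's x, y, z normalised to -1 to 1, where 1 is 400 mm, then the turn about the world's z normalised to -1 to 1, where 1 is 1.5 rad. In form: [fingers, x, y, z, roll, fingers, x, y, z, roll, ...]. A call has 1 to 12 rows; each row is the pose to reach, as a shift and turn from the pose commanded when the call began; what a row does not reach only later rows make up. A row lasts 1/10 s, in which the tool goes at most 50 mm and 8.59 degrees, less where a joint would pass 70% of its speed; a pose out of reach is approached as far as the arm can. A call with a number of a shift or a turn outside -1 to 1 is refused whole. A call with a gripper value outside its range is refused whole. The fingers move at their own pace and stop on an object; the grip force is fixed at half the most. Time passes only in rows, so rows that repeat a pose let the fingers close. It gives the time, the measured TCP pose, the force and the opening at its end, in the units of the state.
- r.sense(): the state, without advancing time (a new reading comes with each control period).
- r.capture(name): name is "scene" or "top" or "wrist"; returns the picture (384x512x3 uint8, blue, green, red); there is no depth.
- r.get_calibration(name): a dict with "intrinsics" (3x3 intrinsics, pixels), "eye" and "attitude" of the camera in the world. Camera axes: x right, y down, z forward; pixel columns grow to the right and rows downward; lengths in m; the calibration is good to about 2 mm. The wrist camera is an equidistant fisheye: a pixel r from the principal point sees the ray r / f radians off the axis. A picture is of the moment at which its call begins: read the wrist's pose just before it. get_calibration takes no time and is no camera call; for the wrist camera it gives the pose at the moment of the call.
- r.finish_job(): hands the job in, once; it reports no verdict.
The state is a dict: "time_s": time; "joints": joint angles; "joint_velocities": joint speeds; "effort": joint torques, N m; "tcp_pos": TCP position; "ee_rot": TCP orientation; "wrist_force": force on the tool from outside, world axes, zero at the start; "moment": the same for the moment, N m; "gripper_width": opening from 0.0 (shut) to 1.0 (fully open).
Only numpy, scipy, OpenCV 4.12 (cv2) and the standard library are available. Lean on these libraries where they do the work, as an engineer would, in place of code of your own. Each camera call takes 0.05 s, during which the arm holds its last target. There are 200 camera calls.

## Task

Slide the blue tray carrying the red-capped jar fully home, up to the back stop, into the carousel's empty bay where the bay now stands, and let go of the tray; only then turn the carousel by its black crank post until the red-capped jar faces front, lined up with the yellow pointer on the foot. Finish while holding: keep the gripper closed on the crank post so that the carousel stays still, and do not let go. Keep the jar upright in its tray, and leave the tape roll, the tissue box and the spare jar alone.

Things in the scene. Friction and masses are not known exactly. Their poses are not given: they have to be found in the camera images.
- tray: Loose blue tray: plate 100 (x) x 80 (y) x 5 mm, 0.12 kg. Origin: centre of its underside; z up; x points to the end that goes in first. Pocket walls up to 25 mm high, 52 mm square outside, 44 inside, centred at x = +18 mm, hold the jar. A black upright grip block at x = -38 mm, y = 0, 22 mm along x, 14 mm along y, top 65 mm above the underside: pinch it across y.
- jar: Loose jar with a red cap, 40 mm diameter, 62 mm tall, about 0.1 kg, standing in the tray's pocket. Origin: centre of its underside.
- carousel (a joint): Carousel angle (rad): 0 when bay and jar face the yellow pointer; positive: bay turned clockwise from it seen from above. It starts at 1.15 to 1.75 (bay faces roughly the robot's left); turn counterclockwise to reach 0. Range -3 to 3, dry friction about 0.2 N m, stays where left.
- bay (a point): Point on the turning deck (white disc, 135 mm radius, top 35 mm above the table, which is this point's height): where the tray's origin lies when fully home, with tray and bay axes then alike. x points inward to the carousel's axis, 82 mm ahead; z up. A 22 mm high back stop stands at x = +50 mm. Two fixed jars (blue, white caps), tops 66 mm above the deck, stand beyond it.
- bay_mouth (a point): Outer end of the bay's steel rails, at deck height on the bay's centre line, 24 mm outward of the bay point; x inward. Rails 86 mm apart inside, 17 mm high, 76 mm long, with lips overhanging inward 9 mm each, their underside 13 mm above the deck: the tray's plate edges pass under them, so it must slide in along x. Flared guides reach 20 mm farther out.
- crank: Black upright round post, spinning easily on its own pin, mounted on the carousel's deck opposite the bay, 108 mm from the carousel's axis, 16 mm diameter, 85 mm tall. Origin: centre of its foot at the deck's top, 35 mm above the table; z up. Used to turn and hold the carousel.
- pointer (a point): Top centre of the yellow 42 mm diamond-shaped pointer on the carousel's fixed grey foot, 22.5 mm above the table, 163 mm from the carousel's axis, on the side towards the robot. Its x axis points at the carousel's axis: this is the front direction.
- tape_roll: Bystander: roll of tape lying flat, 100 mm diameter, 48 mm tall. Origin: centre of its underside.
- tissue_box: Bystander: magenta tissue box, 115 x 115 x 120 mm. Origin: centre of its underside.
- spare_jar: Bystander: blue-capped jar, 50 mm diameter, 66 mm tall, standing on the table. Origin: centre of its underside.
Not all that is in view belongs to the job. Of the things like the tray, leave any that is green or orange; of the rest the smaller one is meant.

How it is judged (in metres and radians):
On the way, in this order (a step that is already met when the one before it is completed fails the run):
1. the tray is fully home in the bay with its jar, let go, before the carousel is turned to the front (x of tray in the frame of bay between -0.007 and 0.004 m and y of tray in the frame of bay between -0.007 and 0.007 m and z of tray in the frame of bay between -0.004 and 0.004 m and angle between the x axis of tray and the x axis of bay, either way round below 0.1 rad and x of jar in the frame of tray between 0.008 and 0.028 m and y of jar in the frame of tray between -0.01 and 0.01 m and z of jar in the frame of tray between 0 and 0.012 m and angle between jar's own z axis and vertical below 0.2 rad and value of joint carousel above 0.5 rad and contact force between the fingers and tray below 0.1 N), for 0.2 s.
2. the carousel is turned to the pointer and held by its crank post (value of joint carousel between -0.09 and 0.09 rad and velocity of joint carousel between -0.05 and 0.05 rad/s and contact force between the fingers and crank above 3 N), for 0.2 s.
At the end, for the whole second after the job is handed in: Tray home in the bay (within 7 mm of the stop and sideways, 4 mm in height, 0.1 rad), jar upright in the tray's pocket, carousel within 0.09 rad of the pointer and still, with the fingers pressing on the crank post with more than 3 N (all of step 2 and x of tray in the frame of bay between -0.007 and 0.004 m and y of tray in the frame of bay between -0.007 and 0.007 m and z of tray in the frame of bay between -0.004 and 0.004 m and angle between the x axis of tray and the x axis of bay, either way round below 0.1 rad and x of jar in the frame of tray between 0.008 and 0.028 m and y of jar in the frame of tray between -0.01 and 0.01 m and z of jar in the frame of tray between 0 and 0.012 m and angle between jar's own z axis and vertical below 0.2 rad); the arm keeps its last pose, push and grip.
It fails at once if a bystander is pushed more than 20 mm (distance of any of tape_roll, tissue_box, spare_jar from where it was at the start of the episode above 0.02 m).
It fails at once if the red-capped jar tips over (angle between jar's own z axis and vertical above 0.6 rad).
It also fails if it takes over 56 s, if anything falls off the work surface, if the arm or the gripper's body presses on something with over 40 N, if the wrist force passes 120 N, or if a joint passes its speed limit or range.

## Working session

There is one attempt and no reset: what is moved stays moved. The work goes in short steps, Python scripts to look and compute and a tool call to move; the robot and the scene stay as the last step left them, time stands still between calls to the robot, and variables do not carry over. Pictures are saved under pics/ and viewed, on a budget of 10 in all, crops included, one or two more only if the job needs it, and the job is handed in when it is done.

Besides the shell and the picture viewer there is one more tool, called after "Call:" as a command line: name --argument value ..., lists and objects as JSON in quotes. drive_tool: Moves the arm, as the interface text tells. Its arguments: {"type":"object","properties":{"commands":{"type":"array","items":{"type":"number"}}},"required":["commands"]}

```bash
ls; mkdir -p pics
python3 - <<'E'
from station import r
import cv2,numpy as np
s=r.sense();print(s['time_s'],s['tcp_pos'],s['ee_rot'],r.grasp_offset,s['gripper_width'])
for n in('scene','top'):
    im=r.capture(n);cv2.imwrite(f'pics/{n}0.png',im);c=r.get_calibration(n);print(n,c)
a=cv2.imread('pics/scene0.png');b=cv2.imread('pics/top0.png')
E
```

```text
pics
0.0 [ 0.14406231 -0.60753301  0.2214524 ] [[-2.30507489e-01  9.73070365e-01 -6.01822803e-04]
 [ 9.73068010e-01  2.30508256e-01  2.14299027e-03]
 [ 2.22400545e-03 -9.16392108e-05 -9.99997523e-01]] 0.0187 0.9980857592797425
scene {'intrinsics': array([[495.52420649,   0.        , 268.71447567],
       [  0.        , 495.52420649, 189.99328709],
       [  0.        ,   0.        ,   1.        ]]), 'eye': array([ 1.3124914 , -0.32426002,  1.05563302]), 'attitude': array([[ 0.37783558,  0.70186236, -0.6038456 ],
       [ 0.92579072, -0.29507385,  0.23631115],
       [-0.01232115, -0.64832141, -0.76126706]])}
top {'intrinsics': array([[458.8856224 ,   0.        , 257.60170176],
       [  0.        , 458.8856224 , 187.56936515],
       [  0.        ,   0.        ,   1.        ]]), 'eye': array([ 0.43607352, -0.03308049,  1.57090822]), 'attitude': array([[-0.01254748, -0.99823764,  0.05800154],
       [-0.9997664 ,  0.01354532,  0.01684265],
       [-0.01759861, -0.05777666, -0.99817441]])}
```

View pics/top0.png

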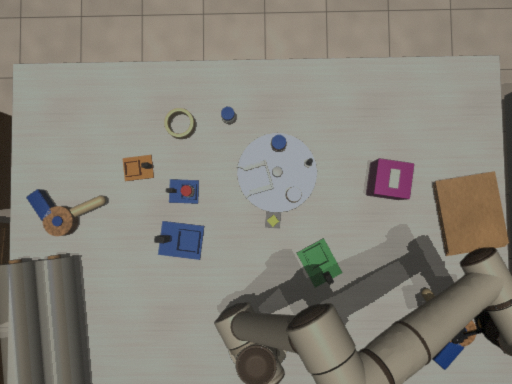

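View pics/scene0.png

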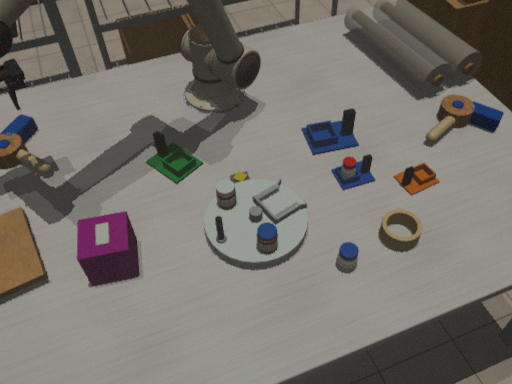

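The candidates in the top view are the small blue tray with the red cap (183,191), the large blue tray (181,240), the green one (319,262) and the orange one (138,168). The small blue tray fits: it is not green or orange, it is the smaller of the two blue ones, and it carries the red jar. I'll confirm that in a crop and measure.

```bash
cat > h.py <<'E'
import numpy as np,cv2
from station import r
def cast(n,px,z):
    c=r.get_calibration(n);d=c['attitude']@np.linalg.inv(c['intrinsics'])@np.array([px[0],px[1],1.])
    e=np.array(c['eye']);return e+d*(z-e[2])/d[2]
def proj(n,p):
    c=r.get_calibration(n);q=c['intrinsics']@(c['attitude'].T@(np.array(p)-c['eye']));return q[:2]/q[2]
def blobs(mask,amin=8):
    n,l,s,c=cv2.connectedComponentsWithStats(mask.astype(np.uint8))
    return [(c[i].round(2),s[i].tolist(),l==i) for i in range(1,n) if s[i][4]>=amin]
E
python3 - <<'E'
from h import *
for n,(x0,y0,x1,y1) in dict(top=(150,120,330,240),scene=(180,130,400,270)).items():
    im=cv2.imread(f'pics/{n}0.png');h=cv2.cvtColor(im,cv2.COLOR_BGR2HSV);H,S,V=[h[...,i].astype(int) for i in range(3)]
    for nm,m in dict(blue=(abs(H-112)<14)&(S>140)&(V>50),red=((H<8)|(H>172))&(S>150)&(V>80),yel=(abs(H-28)<6)&(S>120)&(V>120),white=(S<40)&(V>185),black=(V<48)).items():
        for c,s,_ in blobs(m,6):
            if x0-20<c[0]<x1+20 and y0-20<c[1]<y1+20: print(n,nm,c,s)
a=cv2.imread('pics/top0.png')[125:235,160:330]
cv2.imwrite('pics/c1.png',cv2.resize(a,None,fx=4.7,fy=4.7,interpolation=cv2.INTER_CUBIC))
E
```

```text
top red [184.77 189.58] [182, 187, 8, 8, 31]
top black [148.21 166.  ] [146, 164, 5, 4, 14]
top black [173.3 190.2] [172, 189, 4, 3, 10]
top black [165.51 238.  ] [160, 236, 10, 6, 37]
scene blue [330.75 137.98] [303, 121, 55, 32, 676]
scene blue [357.23 177.22] [332, 162, 42, 27, 274]
scene blue [338.38 171.  ] [337, 168, 4, 7, 8]
scene blue [266.68 230.48] [258, 223, 19, 16, 221]
scene blue [348.75 249.71] [340, 243, 18, 15, 201]
scene red [349.31 161.35] [344, 157, 12, 10, 91]
scene yel [240.09 175.9 ] [234, 172, 13, 9, 77]
scene black [347.89 121.92] [341, 109, 14, 27, 263]
scene black [161.99 144.61] [153, 132, 25, 26, 283]
scene black [177.8  155.73] [167, 150, 23, 13, 90]
scene black [366.19 163.7 ] [361, 155, 11, 18, 132]
scene black [190.27 165.07] [185, 160, 11, 11, 30]
scene black [167.73 166.82] [163, 162, 11, 9, 22]
scene black [407.92 175.66] [402, 167, 13, 18, 134]
scene black [179.06 173.81] [175, 172, 9, 5, 16]
scene black [219.6 227.9] [216, 217, 8, 23, 109]
```

View pics/c1.png

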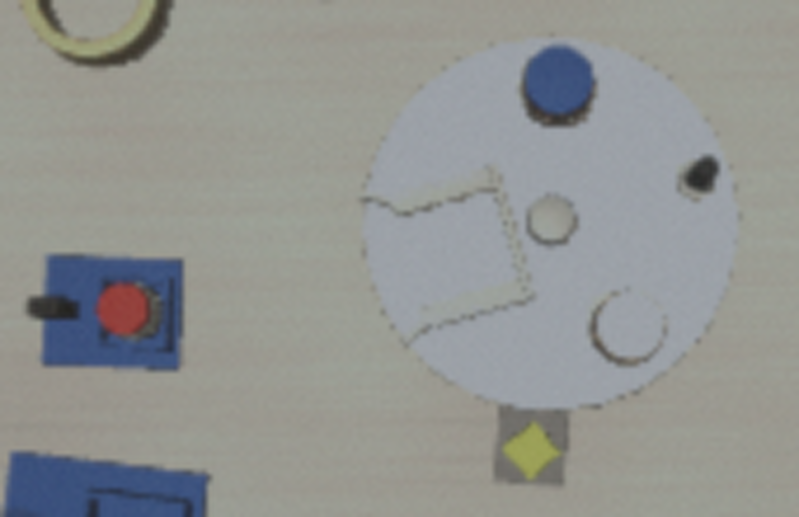

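The crop confirms it: the small blue tray with the red jar sits left of the carousel, block on its left, and the bay opens left and slightly down. The crank is at crop (700,175). Next, precise positions.

```bash
cat > m.py <<'E'
from h import *
im=cv2.imread('pics/top0.png');h=cv2.cvtColor(im,cv2.COLOR_BGR2HSV);H,S,V=[h[...,i].astype(int) for i in range(3)]
B=im.astype(int)
def world(n,mask,z): return np.array([cast(n,(x,y),z)[:2] for y,x in zip(*np.nonzero(mask))])
box=lambda x0,y0,x1,y1:(lambda m:(m.__setitem__((slice(y0,y1),slice(x0,x1)),1),m)[1])(np.zeros(V.shape,bool))
# tray: whole hull of blue+dark+red in its area -> corners from blue contour
m=(B[...,0]-B[...,2]>35)&box(162,172,204,210)
pts=world('top',m,.005).astype(np.float32);rc=cv2.minAreaRect(pts*1000);print('tray rect',rc)
print('tray corners',cv2.boxPoints(rc).round(1).tolist())
m=(B[...,2]-B[...,0]>50)&(S>130)&box(165,175,204,205);ys,xs=np.nonzero(m);print('cap',xs.mean(),ys.mean(),len(xs),cast('top',(xs.mean(),ys.mean()),.067))
m=(B[...,1]-B[...,0]>40)&box(262,208,285,232);ys,xs=np.nonzero(m);print('ptr',xs.mean(),ys.mean(),len(xs),cast('top',(xs.mean(),ys.mean()),.0225))
# disc: bluish white vs wood : b-r
d=B[...,0]-B[...,2]; g=cv2.GaussianBlur(d.astype(np.float32),(3,3),0)
print('d disc',d[160,260],'wood',d[160,220])
m=(g>(d[155:165,255:265].mean()+d[155:165,210:225].mean())/2)&box(225,122,330,215)
b=max(blobs(m),key=lambda t:t[1][4])[2]
cn=max(cv2.findContours(b.astype(np.uint8),0,2)[0],key=len);hull=cv2.convexHull(cn)[:,0]
W=np.array([cast('top',p,.035)[:2] for p in hull]);A=np.c_[2*W,np.ones(len(W))];s=np.linalg.lstsq(A,(W**2).sum(1),rcond=None)[0]
print('disc',s[:2],np.sqrt(s[2]+s[:2]@s[:2]))
m=(V<95)&box(300,152,318,170);ys,xs=np.nonzero(m);print('crank top px',list(zip(xs,ys,V[ys,xs])))
for x,y in [(552,218)]: print('hub',cast('top',(160+x/4.7,125+y/4.7),.045))
for nm,p,z in [('crank',(707,168),.12),('blueJ',(558,81),.101),('whiteJ',(629,327),.101),('grip left',(30,306),.065),('grip r',(76,306),.065)]: print(nm,cast('top',(160+(p[0]+.5)/4.7-.5,125+(p[1]+.5)/4.7-.5),z))
# triangulated crank top: scene px approx (218.5,217.5)
print('scene crank',cast('scene',(219,218),.12),'scene cap',cast('scene',(349.3,158.5),.067),'scene ptr',cast('scene',(240.1,175.9),.0225))
E
python3 m.py
```

```text
tray rect ((518.770263671875, 247.47946166992188), (99.32653045654297, 75.5221176147461), 89.2059097290039)
tray corners [[480.29998779296875, 198.3000030517578], [555.7999877929688, 197.3000030517578], [557.2000122070312, 296.6000061035156], [481.70001220703125, 297.70001220703125]]
cap 185.70731707317074 190.32926829268294 82 [0.51757503 0.22904681 0.067     ]
ptr 272.52564102564105 220.62820512820514 78 [ 0.41396288 -0.05576999  0.0225    ]
d disc 12 wood -8
disc [ 0.5766874  -0.07178287] 0.1337360079530445
crank top px [(np.int64(308), np.int64(159), np.int64(94)), (np.int64(309), np.int64(159), np.int64(69)), (np.int64(310), np.int64(159), np.int64(59)), (np.int64(311), np.int64(159), np.int64(68)), (np.int64(307), np.int64(160), np.int64(90)), (np.int64(308), np.int64(160), np.int64(61)), (np.int64(309), np.int64(160), np.int64(57)), (np.int64(310), np.int64(160), np.int64(57)), (np.int64(311), np.int64(160), np.int64(55)), (np.int64(312), np.int64(160), np.int64(84)), (np.int64(307), np.int64(161), np.int64(59)), (np.int64(308), np.int64(161), np.int64(51)), (np.int64(309), np
[... 787 characters left out ...]
4(164), np.int64(63)), (np.int64(308), np.int64(164), np.int64(52)), (np.int64(309), np.int64(164), np.int64(49)), (np.int64(310), np.int64(164), np.int64(66)), (np.int64(311), np.int64(164), np.int64(89)), (np.int64(309), np.int64(165), np.int64(83)), (np.int64(310), np.int64(165), np.int64(91))]
hub [ 0.5779195 -0.0742113  0.045    ]
crank [ 0.6046021  -0.17600794  0.12      ]
blueJ [ 0.6682951  -0.07698646  0.101     ]
whiteJ [ 0.49872565 -0.12276091  0.101     ]
grip left [0.52059775 0.29461002 0.065     ]
grip r [0.52016096 0.2622241  0.065     ]
scene crank [ 0.60538931 -0.17539946  0.12      ] scene cap [0.50877846 0.23110773 0.067     ] scene ptr [ 0.41368734 -0.05802252  0.0225    ]
```

Call:
drive_tool --commands '[1,0.9,1,0,0.883,1,0.9,1,0,0.883,1,0.9,1,0,0.883,1,0.9,1,0,0.883,1,0.9,1,0,0.883,1,0.9,1,0,0.883,1,0.9,1,0,0.883,1,0.9,1,0,0.883,1,0.9,1,0,0.883,1,0.9,1,0,0.883,1,0.9,1,0,0.883,1,0.9,1,0,0.883]'

```text
time_s: 1.3
tcp_pos: [0.5068, -0.205, 0.2218]
ee_rot: [[-1.0, 0.008, -0.0], [0.008, 1.0, 0.0], [0.0, 0.0, -1.0]]
wrist_force: [-0.9, -0.6, 0.1]
gripper_width: 0.995
```

Call:
drive_tool --commands '[1,0,1,0,0,1,0,1,0,0,1,0,1,0,0,1,0,1,0,0,1,0,1,0,0,1,0,1,0,0,1,0,1,0,0,1,0,1,0,0,1,0,1,0,0,1,0,1,0,0]'

```text
time_s: 2.3
tcp_pos: [0.5036, 0.1925, 0.2219]
ee_rot: [[-1.0, 0.012, -0.001], [0.012, 1.0, -0.001], [0.001, -0.001, -1.0]]
wrist_force: [-0.8, -0.5, 0.6]
gripper_width: 0.997
```

Call:
drive_tool --commands '[1,0.039,0.234,-0.2,0,1,0.039,0.234,-0.2,0,1,0.039,0.234,-0.2,0,1,0.039,0.234,-0.2,0,1,0.039,0.234,-0.2,0,1,0.039,0.234,-0.2,0]'

```text
time_s: 2.9
tcp_pos: [0.5204, 0.2842, 0.1437]
ee_rot: [[-1.0, 0.015, 0.001], [0.015, 1.0, 0.001], [-0.001, 0.001, -1.0]]
wrist_force: [0.1, -0.2, 0.8]
gripper_width: 0.998
```

Run:
```python
from h import *
c=r.get_calibration('wrist');im=r.capture('wrist');cv2.imwrite('pics/w1.png',im);print(c,r.sense()['tcp_pos'])
```

```text
{'intrinsics': array([[297.31863964,   0.        , 252.74189306],
       [  0.        , 297.31863964, 193.30970482],
       [  0.        ,   0.        ,   1.        ]]), 'eye': array([0.51941611, 0.21025324, 0.30579141]), 'attitude': array([[-0.99987775,  0.01450856,  0.00582899],
       [ 0.01554408,  0.96266211,  0.27025923],
       [-0.00169028,  0.27031679, -0.96276995]])} [0.52037112 0.28432166 0.14397185]
```

View pics/w1.png

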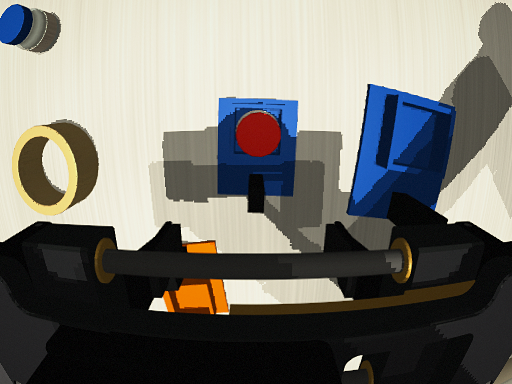

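The wrist view shows the tray straight ahead: cap at (258,133), block at (256,195), and the orange tray behind the fingers. I'll measure with the fisheye model.

```bash
cat >> h.py <<'E'
def wray(c,px):
    K=c['intrinsics'];u=np.array([(px[0]-K[0,2])/K[0,0],(px[1]-K[1,2])/K[1,1]]);t=np.hypot(*u)
    d=np.r_[u/max(t,1e-9)*np.sin(t),np.cos(t)];return np.array(c['attitude'])@d
def wcast(c,px,z): d=wray(c,px);e=np.array(c['eye']);return e+d*(z-e[2])/d[2]
E
python3 - <<'E'
from h import *
c=r.get_calibration('wrist');im=cv2.imread('pics/w1.png').astype(int)
m=np.zeros(im.shape[:2],bool);m[90:205,205:310]=1
b=(im[...,0]-im[...,2]>40)&m
b=max(blobs(b),key=lambda t:t[1][4])[2]
P=np.array([wcast(c,(x,y),.005)[:2] for y,x in zip(*np.nonzero(b))])*1000
rc=cv2.minAreaRect(P.astype(np.float32));print(rc,cv2.boxPoints(rc).round(1).tolist())
red=(im[...,2]-im[...,0]>60)&m;ys,xs=np.nonzero(red);print('red',xs.min(),xs.max(),ys.min(),ys.max());print(wcast(c,((xs.min()+xs.max())/2,(ys.min()+ys.max())/2),.065))
k=(im.max(2)<45);k[:170]=0;k[214:]=0;k[:,:235]=0;k[:,275:]=0
for y in range(172,214,3):
    x=np.nonzero(k[y])[0]
    if len(x):print(y,x.min(),x.max())
for p in[(256,213),(256,175)]: print(wcast(c,p,.065),wcast(c,p,.005))
E
```

```text
((516.71044921875, 246.52670288085938), (99.86798095703125, 79.87662506103516), 87.2470703125) [[474.3999938964844, 198.60000610351562], [554.2000122070312, 194.6999969482422], [559.0, 294.5], [479.20001220703125, 298.29998779296875]]
red 236 280 112 156
[0.51590037 0.22842734 0.065     ]
175 249 262
178 249 262
181 248 263
184 248 263
187 248 263
190 248 264
193 248 264
196 248 263
199 248 263
202 248 263
205 248 263
208 248 263
211 248 263
[0.51839151 0.29572118 0.065     ] [0.51814708 0.3169792  0.005     ]
[0.51797358 0.26238686 0.065     ] [0.51762509 0.27534524 0.005     ]
```

Call:
drive_tool --commands '[1,-0.004,0,-0.1,-0.022,1,-0.004,0,-0.2,-0.022,1,-0.004,0,-0.25,-0.022,1,-0.004,0,-0.285,-0.022,1,-0.004,0,-0.285,-0.022,1,-0.004,0,-0.285,-0.022,0,-0.004,0,-0.285,-0.022,0,-0.004,0,-0.285,-0.022,0,-0.004,0,-0.285,-0.022,0,-0.004,0,-0.285,-0.022,0,-0.004,0,-0.285,-0.022,0,-0.004,0,-0.285,-0.022]'

```text
time_s: 4.15
tcp_pos: [0.5182, 0.2855, 0.0286]
ee_rot: [[-0.999, 0.046, 0.0], [0.046, 0.999, 0.0], [-0.0, 0.0, -1.0]]
wrist_force: [0.6, 0.3, -0.5]
gripper_width: 0.541
```

Call:
drive_tool --commands '[0,0,0,0,0,0,0,0,0,0,0,0,0,0,0,0,0,0,0,0]'

```text
time_s: 4.55
tcp_pos: [0.5182, 0.2855, 0.0285]
ee_rot: [[-0.999, 0.047, -0.0], [0.047, 0.999, -0.0], [0.0, -0.0, -1.0]]
wrist_force: [0.4, -0.7, 0.1]
gripper_width: 0.174
```

Call:
drive_tool --commands '[0,0,0,0,0,0,0,0,0,0,0,0,0,0.05,0,0,0,0,0.1,0,0,0,0,0.15,0,0,0,0,0.15,0,0,-0.003,-0.05,0.15,0.05,0,-0.006,-0.1,0.15,0.1,0,-0.009,-0.16,0.15,0.14,0,-0.012,-0.22,0.15,0.18,0,-0.015,-0.27,0.15,0.2065,0,-0.015,-0.2925,0.15,0.2065]'

```text
time_s: 5.75
tcp_pos: [0.5108, 0.1665, 0.0871]
ee_rot: [[-0.966, -0.258, -0.003], [-0.258, 0.966, -0.001], [0.003, -0.001, -1.0]]
wrist_force: [0.5, 0.0, -1.5]
gripper_width: 0.156
```

Call:
drive_tool --commands '[0,0,0,0,0,0,0,0,0,0,0,0,0,0,0]'

```text
time_s: 6.05
tcp_pos: [0.5124, 0.1694, 0.0884]
ee_rot: [[-0.965, -0.261, 0.0], [-0.261, 0.965, 0.0], [-0.0, 0.0, -1.0]]
wrist_force: [0.5, -0.9, -2.2]
gripper_width: 0.16
```

Run:
```python
from h import *
import pickle
c=r.get_calibration('wrist');s=r.sense();im=r.capture('wrist');cv2.imwrite('pics/w2.png',im);cv2.imwrite('pics/w2b.png',cv2.resize(im[0:260,60:460],None,fx=2,fy=2));pickle.dump((c,s),open('w2.pkl','wb'));print(c['eye'],s['tcp_pos'],s['gripper_width'])
cv2.imwrite('pics/top2.png',r.capture('top'));cv2.imwrite('pics/scene2.png',r.capture('scene'))
```

```text
[0.53197597 0.09810239 0.25043507] [0.51244371 0.16935423 0.08835907] 0.1596762551686199
```

View pics/w2b.png

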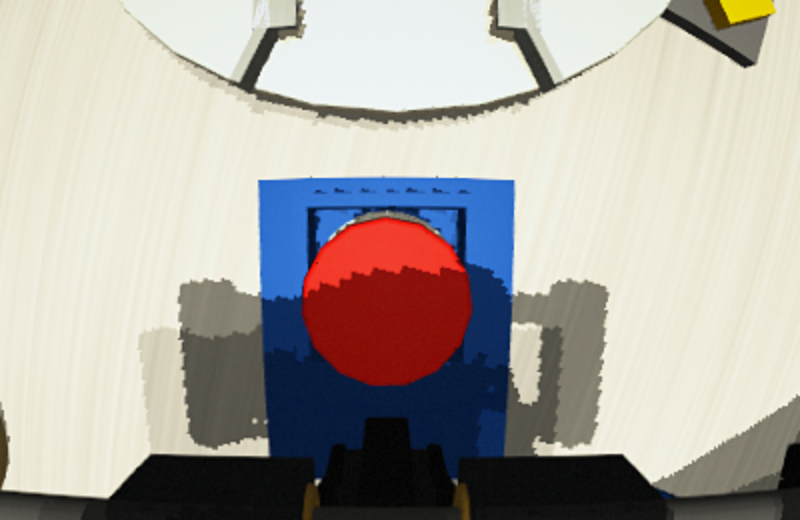

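The wrist view shows the tray level with the jar seated. Tray front corners are at (259,181) and (515,180), and the mouth's lip corners at about (299,36) and (491,36). Now I'll cast those into the world.

Run:
```python
from h import *
import pickle
c,s=pickle.load(open('w2.pkl','rb'))
f=lambda x,y,z:wcast(c,((x+.5)/2-.5+60,(y+.5)/2-.5),z)[:2]*1000
u=np.array([.2588,-.9659]);
T=[f(259,181,.065),f(515,180,.065),f(266,430,.065),f(509,430,.065)]
print('tray front/rear',np.round(T,1),'w',np.linalg.norm(T[0]-T[1]))
for a,b in((0,1),): d=T[b]-T[a];print('front edge ang',np.degrees(np.arctan2(d[1],d[0])), 'mid',(T[a]+T[b])/2)
for z in(.048,.052):
    L,R=f(299,36,z),f(491,36,z);d=R-L;print('lips z',z,L.round(1),R.round(1),np.linalg.norm(d),'mid',((L+R)/2).round(1),np.degrees(np.arctan2(d[1],d[0])))
L,R=f(302,4,.052),f(488,4,.052);print('lips further in',L,R,np.linalg.norm(L-R),(L+R)/2)
for z in(.035,.052):
    L,R=f(240,85,z),f(557,88,z);print('flare ends',z,L,R,np.linalg.norm(L-R),(L+R)/2)
# disc edge circle fit in the wrist image
im=cv2.imread('pics/w2.png').astype(int)
print(f(395,110,.035))
C=np.array([577,-73.]);bay=C-82*u
for nm,p in dict(bay=bay,mouth=bay-24*u,C=C).items():print(nm,p)
```

```text
tray front/rear [[574.1  94.3]
 [497.3  73.2]
 [553.6 173.2]
 [474.8 151.9]] w 79.64139147700618
front edge ang -164.66251752594076 mid [535.67044673  83.72195589]
lips z 0.048 [578.3  40.7] [515.2  23.3] 65.46087710130509 mid [546.7  32. ] -164.56537468952365
lips z 0.052 [577.4  41.9] [515.5  24.8] 64.16740800530974 mid [546.4  33.3] -164.56537468952362
lips further in [579.73791336  29.98988083] [519.37393413  13.28185076] 62.633603253454766 [549.55592374  21.6358658 ]
flare ends 0.035 [597.46998939  59.94666303] [485.55902054  30.12071587] 115.8173219846476 [541.51450497  45.03368945]
flare ends 0.052 [592.30185095  62.95753509] [489.22178629  35.48515599] 106.6781671397831 [540.76181862  49.22134554]
[540.00472757  56.62565955]
bay [555.7784   6.2038]
mouth [549.5672  29.3854]
C [577. -73.]
```

Call:
drive_tool --commands '[0,-0.007,-0.002,-0.03,0,0,-0.007,-0.002,-0.055,0,0,-0.007,-0.002,-0.055,0,0,0,-0.027,-0.055,0,0,0.007,-0.052,-0.055,0,0,0.014,-0.077,-0.055,0,0,0.018,-0.0935,-0.055,0,0,0.018,-0.0935,-0.055,0,0,0.018,-0.0935,-0.055,0]'

```text
time_s: 7.1
tcp_pos: [0.5196, 0.1307, 0.0667]
ee_rot: [[-0.966, -0.259, 0.0], [-0.259, 0.966, 0.0], [-0.0, 0.0, -1.0]]
wrist_force: [0.6, 0.3, -2.2]
gripper_width: 0.158
```

Run:
```python
from h import *
import pickle
c=r.get_calibration('wrist');s=r.sense();im=r.capture('wrist');cv2.imwrite('pics/w3.png',im);cv2.imwrite('pics/w3b.png',cv2.resize(im[0:200,110:380],None,fx=2.96,fy=2.96,interpolation=cv2.INTER_CUBIC));pickle.dump((c,s),open('w3.pkl','wb'));print(c['eye'],s['tcp_pos'],s['wrist_force'])
```

```text
[0.53902462 0.0594544  0.22879165] [0.51960082 0.13074016 0.06671111] [ 0.62958608  0.30303608 -2.18478022]
```

View pics/w3b.png

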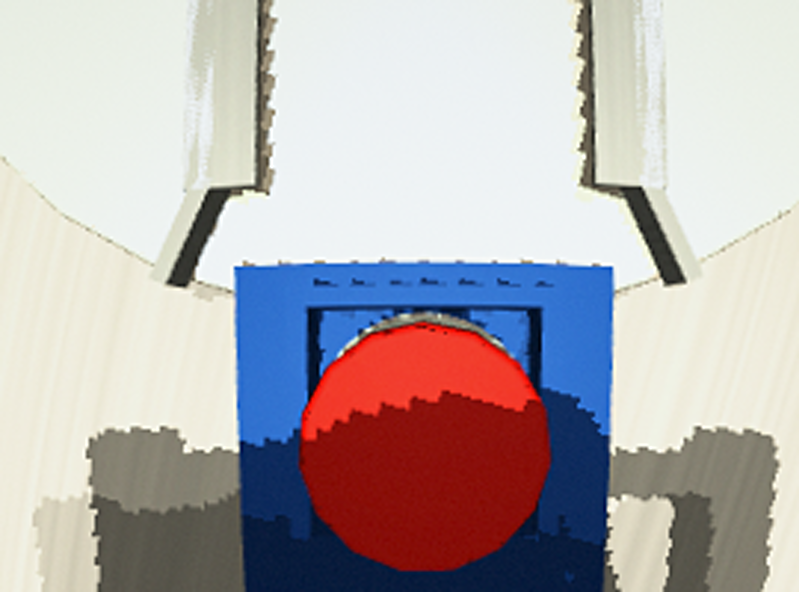

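The tray is centred within about 0.5 mm: tray edges at 234 and 612, lips at 257 and 593, flares at about 170 and 683. I'll slide it in.

Call:
drive_tool --commands '[0,0.006,-0.02,0,0,0,0.012,-0.042,0,0,0,0.018,-0.064,0,0,0,0.024,-0.086,0,0,0,0.03,-0.108,0,0,0,0.036,-0.13,0,0,0,0.042,-0.152,0,0,0,0.0475,-0.174,0,0,0,0.0525,-0.193,0,0,0,0.0525,-0.193,-0.003,0,0,0.0525,-0.193,-0.005,0,0,0.0525,-0.193,-0.005,0]'

```text
time_s: 8.35
tcp_pos: [0.5402, 0.0541, 0.0644]
ee_rot: [[-0.965, -0.26, -0.0], [-0.26, 0.965, -0.0], [0.0, 0.0, -1.0]]
wrist_force: [-1.4, -0.2, -2.6]
gripper_width: 0.161
```

Call:
drive_tool --commands '[0,0.002,-0.007,0,0,0,0.004,-0.014,0,0,0,0.0045,-0.017,0,0,0,0.005,-0.019,0,0,0,0.0055,-0.021,0,0,0,0.0055,-0.021,0,0]'

```text
time_s: 8.95
tcp_pos: [0.5426, 0.0454, 0.0646]
ee_rot: [[-0.966, -0.26, 0.0], [-0.26, 0.966, 0.0], [-0.0, 0.0, -1.0]]
wrist_force: [0.6, -0.6, -2.6]
gripper_width: 0.155
```

Run:
```python
from h import *
import pickle
c=r.get_calibration('wrist');s=r.sense();im=r.capture('wrist');cv2.imwrite('pics/w4.png',im);cv2.imwrite('pics/w4b.png',cv2.resize(im[0:200,110:380],None,fx=2.96,fy=2.96,interpolation=cv2.INTER_CUBIC));pickle.dump((c,s),open('w4.pkl','wb'));print(c['eye'],s['tcp_pos'],s['wrist_force'])
```

```text
[ 0.56215377 -0.02583873  0.22665677] [0.54261975 0.04541517 0.06455093] [ 0.5938777  -0.63930317 -2.61234484]
```

View pics/w4b.png

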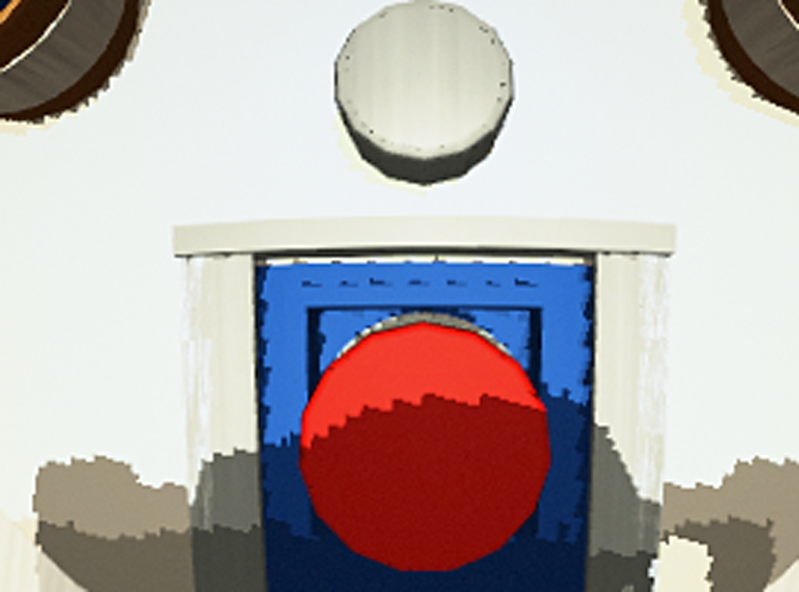

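The tray is about 2 mm from the back stop (front edge at row 263, stop base near 256). I'll nudge it on.

Call:
drive_tool --commands '[0,0.0007,-0.0025,0,0,0,0.0013,-0.005,0,0,0,0.0017,-0.0065,0,0,0,0.002,-0.0075,0,0,0,0.002,-0.0075,0,0]'

```text
time_s: 9.5
tcp_pos: [0.5432, 0.0436, 0.0648]
ee_rot: [[-0.966, -0.26, -0.0], [-0.26, 0.966, 0.002], [-0.0, 0.001, -1.0]]
wrist_force: [-1.9, 5.2, 1.1]
gripper_width: 0.157
```

Call:
drive_tool --commands '[0.5,0,0,-0.0015,0,0.5,0,0,-0.0015,0,0.5,0,0,-0.0015,0,0.5,0,0,-0.0015,0,0.5,0,0,-0.0015,0,0.5,0,0,0.05,0,0.5,0,0,0.12,0,0.5,0,0,0.22,0,0.5,0,0,0.3,0,0.5,0,0,0.3,0,0.5,0,0,0.3,0]'

```text
time_s: 10.6
tcp_pos: [0.5434, 0.0425, 0.1851]
ee_rot: [[-0.966, -0.26, 0.001], [-0.26, 0.966, 0.001], [-0.002, 0.001, -1.0]]
wrist_force: [-0.8, -0.0, -0.1]
gripper_width: 0.501
```

```bash
cat > v.py <<'E'
from h import *
import pickle
c=r.get_calibration('wrist');s=r.sense();im=r.capture('wrist');cv2.imwrite('pics/w5.png',im);cv2.imwrite('pics/w5b.png',cv2.resize(im[0:240,100:400],None,fx=2.5,fy=2.5,interpolation=cv2.INTER_CUBIC));pickle.dump((c,s),open('w5.pkl','wb'));print(c['eye'],s['tcp_pos'],s['wrist_force'],s['joints'],s['ee_rot'],s['gripper_width'])
E
python3 v.py
```

```text
[ 0.56270572 -0.02886485  0.34715692] [0.54342183 0.04252714 0.18510775] [-0.79867491 -0.04263638 -0.14077673] [ 2.15079881e+01  1.60317376e+01 -1.41241256e+01 -2.82545214e-02
 -5.97525218e+01 -6.43611093e+00] [[-9.65663829e-01 -2.59791447e-01  1.33150374e-03]
 [-2.59790288e-01  9.65664559e-01  9.82589603e-04]
 [-1.54105435e-03  6.02939499e-04 -9.99998631e-01]] 0.500814809715375
```

View pics/w5b.png

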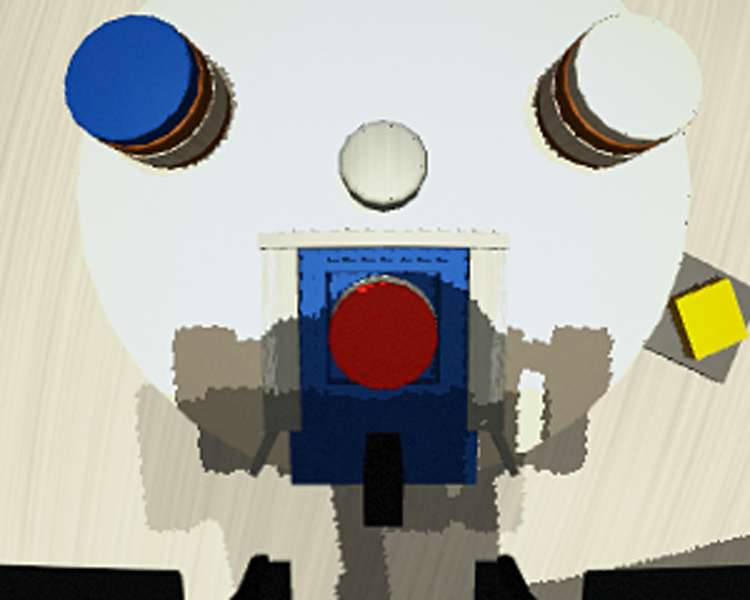

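The tray is home: front edge against the stop at row 247, jar upright, fingers clear. Next I'll move over to the crank at about (0.605, -0.177) and descend.

Call:
drive_tool --commands '[0.5,0.154,-0.549,0,0,0.5,0.154,-0.549,0,0,0.5,0.154,-0.549,0,0,0.5,0.154,-0.549,0,0,0.5,0.154,-0.549,0,0,0.5,0.154,-0.549,0,0,0.5,0.154,-0.549,0,0]'

```text
time_s: 11.35
tcp_pos: [0.604, -0.1775, 0.1823]
ee_rot: [[-0.966, -0.259, -0.004], [-0.259, 0.966, 0.001], [0.004, 0.002, -1.0]]
wrist_force: [-0.8, -0.1, -0.4]
gripper_width: 0.499
```

```bash
sed -i 's/w5/w6/g' v.py; python3 v.py
python3 - <<'E'
from h import *
import pickle
c,s=pickle.load(open('w5.pkl','rb'));f=lambda x,y,z:wcast(c,((x+.5)/2.5-.5+100,(y+.5)/2.5-.5),z)[:2]*1000
print('hub',f(383,160,.045),'ptr',f(718,315,.0225),'grip',f(384,480,.1),'stop ends',f(259,236,.057),f(509,236,.057))
im=cv2.imread('pics/w6.png').astype(int);c=pickle.load(open('w6.pkl','rb'))[0]
m=(im.max(2)<60)
for b in blobs(m,30): print(b[0],b[1],wcast(c,b[0],.12)[:2])
E
```

```text
[ 0.62403672 -0.24889582  0.34426006] [ 0.6039634  -0.17752552  0.18228851] [-0.7613428  -0.06141488 -0.413344  ] [-1.68985029e+00  2.42535606e+01 -2.03435979e+00 -3.37221691e-02
 -6.39452191e+01  1.66892369e+01] [[-9.65988160e-01 -2.58554559e-01 -4.05160927e-03]
 [-2.58559165e-01  9.65995206e-01  6.48510513e-04]
 [ 3.74615978e-03  1.67403419e-03 -9.99991582e-01]] 0.4988971271560898
hub [576.00041083 -76.60696481] ptr [410.64486093 -59.85129106] grip [545.11590022  36.67382933] stop ends [614.29663397 -34.07073229] [520.77679412 -59.22585555]
[372.29  16.78] [298, 0, 135, 45, 3253] [ 0.55297711 -0.352967  ]
[253.45 192.69] [242, 171, 24, 46, 823] [ 0.60662175 -0.18871458]
[257.71 307.38] [0, 172, 512, 212, 74496] [ 0.57409093 -0.08276278]
[501.67 210.4 ] [490, 200, 22, 26, 392] [ 0.34547692 -0.23813539]
```

The crank top measures about (0.606, -0.178). I'll descend and close.

Call:
drive_tool --commands '[0.5,0.003,0,-0.1,0,0.5,0.003,0,-0.18,0,0.5,0.003,0,-0.24,0,0.5,0.003,0,-0.275,0,0.5,0.003,0,-0.275,0,0,0.003,0,-0.275,0,0,0.003,0,-0.275,0,0,0.003,0,-0.275,0,0,0.003,0,-0.275,0,0,0.003,0,-0.275,0,0,0.003,0,-0.275,0,0,0.003,0,-0.275,0]'

```text
time_s: 12.6
tcp_pos: [0.6064, -0.1773, 0.0754]
ee_rot: [[-0.966, -0.26, 0.001], [-0.26, 0.966, -0.0], [-0.001, -0.001, -1.0]]
wrist_force: [-2.8, -0.5, 5.2]
gripper_width: 0.176
```

Run:
```python
from h import *
s=r.sense();print(s['tcp_pos'],s['gripper_width'],s['wrist_force'])
p=s['tcp_pos'][:2]; C=np.array([.577,-.074]); a=np.arctan2(*(p-C)[::-1]);print(np.hypot(*(p-C)),np.degrees(a))
```

```text
[ 0.60639758 -0.17728571  0.07539026] 0.1760631317141926 [-2.75013213 -0.45727265  5.15114348]
0.10738787804119235 -74.11238097059912
```

Run:
```python
import numpy as np
R=107.5;a=np.radians(np.linspace(-74.7,-5.7,23));p=R*np.c_[np.cos(a),np.sin(a)]/400
for i0 in(0,11):
    print([[0,*np.round(p[i]-p[i0],3).tolist(),0,round((a[i]-a[i0])/1.5,3)] for i in range(i0+1,i0+12)])
```

```text
[[0, 0.014, 0.004, 0, np.float64(0.036)], [0, 0.028, 0.009, 0, np.float64(0.073)], [0, 0.041, 0.015, 0, np.float64(0.109)], [0, 0.055, 0.022, 0, np.float64(0.146)], [0, 0.067, 0.029, 0, np.float64(0.182)], [0, 0.08, 0.037, 0, np.float64(0.219)], [0, 0.092, 0.045, 0, np.float64(0.255)], [0, 0.103, 0.055, 0, np.float64(0.292)], [0, 0.114, 0.064, 0, np.float64(0.328)], [0, 0.125, 0.075, 0, np.float64(0.365)], [0, 0.134, 0.086, 0, np.float64(0.401)]]
[[0, 0.009, 0.011, 0, np.float64(0.036)], [0, 0.018, 0.023, 0, np.float64(0.073)], [0, 0.026, 0.036, 0, np.float64(0.109)], [0, 0.033, 0.049, 0, np.float64(0.146)], [0, 0.039, 0.062, 0, np.float64(0.182)], [0, 0.045, 0.075, 0, np.float64(0.219)], [0, 0.05, 0.089, 0, np.float64(0.255)], [0, 0.054, 0.103, 0, np.float64(0.292)], [0, 0.058, 0.118, 0, np.float64(0.328)], [0, 0.06, 0.132, 0, np.float64(0.365)], [0, 0.062, 0.147, 0, np.float64(0.401)]]
```

Call:
drive_tool --commands '[0,0.014,0.004,0,0.036,0,0.028,0.009,0,0.073,0,0.041,0.015,0,0.109,0,0.055,0.022,0,0.146,0,0.067,0.029,0,0.182,0,0.08,0.037,0,0.219,0,0.092,0.045,0,0.255,0,0.103,0.055,0,0.292,0,0.114,0.064,0,0.328,0,0.125,0.075,0,0.365,0,0.134,0.086,0,0.401,0,0.134,0.086,0,0.401]'

```text
time_s: 13.8
tcp_pos: [0.6596, -0.1414, 0.0754]
ee_rot: [[-0.648, -0.762, -0.001], [-0.762, 0.648, 0.001], [-0.0, 0.001, -1.0]]
wrist_force: [-4.0, 4.4, 7.6]
gripper_width: 0.177
```

Call:
drive_tool --commands '[0,0.009,0.011,0,0.036,0,0.018,0.023,0,0.073,0,0.026,0.036,0,0.109,0,0.033,0.049,0,0.146,0,0.039,0.062,0,0.182,0,0.045,0.075,0,0.219,0,0.05,0.089,0,0.255,0,0.054,0.103,0,0.292,0,0.058,0.118,0,0.328,0,0.06,0.132,0,0.365,0,0.062,0.147,0,0.401,0,0.062,0.147,0,0.401]'

```text
time_s: 15.0
tcp_pos: [0.6832, -0.0834, 0.0754]
ee_rot: [[-0.103, -0.995, -0.003], [-0.995, 0.103, -0.0], [0.0, 0.003, -1.0]]
wrist_force: [-6.6, 1.4, 7.4]
gripper_width: 0.176
```

Call:
drive_tool --commands '[0,0,0,0,0,0,0,0,0,0,0,0,0,0,0,0,0,0,0,0]'

```text
time_s: 15.4
tcp_pos: [0.6832, -0.0834, 0.0754]
ee_rot: [[-0.104, -0.995, -0.003], [-0.995, 0.104, 0.0], [-0.0, 0.003, -1.0]]
wrist_force: [-6.3, 1.7, 7.2]
gripper_width: 0.176
```

Run:
```python
from h import *
a=r.capture('top');b=r.capture('scene');cv2.imwrite('pics/top7.png',a);cv2.imwrite('pics/scene7.png',b)
o=np.vstack([cv2.resize(a[120:235,220:330],(552,578),interpolation=cv2.INTER_CUBIC)]);o2=cv2.resize(b[140:300,170:400],None,fx=1.6,fy=1.6);cv2.imwrite('pics/c7.png',o)
s=r.sense();print(s['tcp_pos'],s['wrist_force'],s['gripper_width'])
```

```text
[ 0.68322936 -0.08339592  0.07541253] [-5.89005156  1.44582393  7.17972093] 0.1781973107911611
```

View pics/c7.png

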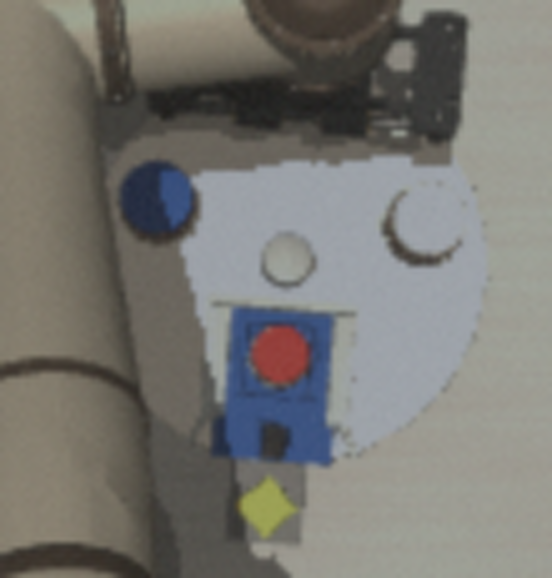

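The crop shows hub (288,258), red cap (281,355), grip block (273,435) and pointer (267,507) in one line. I'll check that numerically.

Run:
```python
from h import *
for n,X in(('top',(220,270,120,235)),('scene',(180,330,140,270))):
    im=cv2.imread(f'pics/{n}7.png').astype(int);k=np.zeros(im.shape[:2],bool);k[X[2]:X[3],X[0]:X[1]+20]=1
    red=(im[...,2]-im[...,0]>60)&(im[...,2]-im[...,1]>60)&k;yel=(im[...,1]-im[...,0]>40)&(im[...,2]-im[...,0]>40)&(abs(im[...,1]-im[...,2])<40)&k
    R=max(blobs(red,5),key=lambda t:t[1][4]);
    Y=max(blobs(yel,5),key=lambda t:t[1][4]) if yel.any() else None
    cap=cast(n,R[0],.102 if n=='top' else .096)[:2]*1000;p=cast(n,Y[0],.0225)[:2]*1000
    print(n,R[0],R[1],'cap',cap,'ptr',p,Y[1])
    for C in(np.array([577.,-73.5]),np.array([576.7,-71.8])):
        a,b=C-cap,C-p;print(' cap dist',np.hypot(*a),'cap-ptr angle deg',np.degrees(np.arctan2(a[1],a[0])-np.arctan2(b[1],b[0])))
q=np.array([683.2,-83.4])-[577,-73.5];print('crank',np.hypot(*q),np.degrees(np.arctan2(q[1],q[0])))
for n in('top',):
  h=lambda x,y,z:cast(n,(220+(x+.5)/5.018-.5,120+(y+.5)/5.026-.5),z)[:2]*1000
  print('hub',h(288,258,.045),'grip',h(274,433,.1),'plate front corners',h(236,308,.04),h(333,315,.04),'rear',h(229,455,.04),h(331,463,.04))
```

```text
top [275.46 189.95] [271, 185, 10, 11, 87] cap [513.01282926 -65.4158183 ] ptr [414.02213914 -55.92004665] [268, 215, 11, 12, 77]
 cap dist 64.49582942117138 cap-ptr angle deg -1.0441095529772677
 cap dist 64.00635509470897 cap-ptr angle deg -0.14905002643560578
scene [244.29 182.9 ] [242, 178, 5, 11, 42] cap [504.66578439 -75.3377395 ] ptr [410.68511185 -65.15125628] [233, 171, 8, 10, 49]
 cap dist 72.35755685254897 cap-ptr angle deg 4.329101586986074
 cap dist 72.12103589528782 cap-ptr angle deg 5.105065018260625
crank 106.66044252674001 -5.325740624767721
hub [579.4489522  -72.72131559] grip [462.51354431 -60.68815156] plate front corners [547.02280542 -37.72273791] [ 541.4658677  -102.22010507] rear [449.40294485 -31.73926771] [443.25221006 -99.3114384 ]
```

```bash
python3 -c "
from station import r
s=r.sense();print(s['time_s'],s['gripper_width'],abs(s['joint_velocities']).max());print(r.finish_job())"
```

```text
15.5 0.1781973107911611 0.12955903027809512
the job is handed in; nothing more can be done
None
```

I slid the small blue tray with the red-capped jar into the bay up to the back stop and let go. I then turned the carousel about 69° counterclockwise by its crank post. I handed the job in at 15.5 s with the gripper still closed on the post. The hand-in gave no verdict.

**Last checks:**
- **Tray home:** the stop took about 5 N as the tray met it. Afterwards the cap measured 64 mm from the carousel's axis, which is the distance expected with the tray fully home. The jar was upright in its pocket.
- **Carousel angle:** the top view put the jar within about 1° of the pointer, against a 5° tolerance. The crank sat at −5.3° against an aim of −5.7°.
- **Grip:** the opening stayed steady at 0.18, which is about the post's 16 mm diameter. I had no direct reading of the finger force on the post.
- **Bystanders:** the path was planned clear of the tape roll, tissue box and spare jar, but I did not measure their positions again at the end.

**One check disagreed:** the scene camera read 4–5° off the pointer. The arm partly hid both the cap and the pointer in that view (only 5 and 8 pixels wide), so I discounted it in favour of the clear top view.

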